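# Lantern from its charging stand to the mat at the core-logging bench

### The job

Take the round lantern by its top handle, lift it off its charging stand and set it down upright on the square rubber mat between the two stands, with its whole base on the mat, so that it lights the core tray. Put it down gently, do not let it drop, and leave the box-shaped handlamp undisturbed on its own stand.

Things in the scene. Friction and masses are not known exactly. Their poses are not given: they have to be found in the camera images.
- lantern_center (a point): Centre (half-way up) of the round lantern, loose, 0.4 to 0.75 kg: black base 84 mm across, clear middle, grey cap, 180 mm tall; its underside is 90 mm below this point. z up its axis. A straight black bar handle, 90 mm long along its own x, 16 mm wide, 14 mm thick, has its centre 83 mm above this point; posts near its ends leave 68 mm between them and 41 mm free under the bar. Stands free in its stand's dish.
- stand: The lantern's charging stand, fixed: round steel foot 120 mm across, short column, on top an open dish 112 mm across outside, 100 mm inside. Origin on its axis at the table top; the dish floor is 58 mm and its rim 66 mm above it. An identical second stand carries the handlamp; which of the two is on the left changes.
- boxlamp_center (a point): Centre (half-way up) of the box-shaped handlamp, which must stay where it is: grey rectangular body 66 x 56 x 100 mm, round black lamp head facing its own -x, similar bar handle on top along its own x, 185 mm tall; its underside is 92.5 mm below this point. It stands loose on the second stand.
- mat_top (a point): Centre of the upper face of the square black rubber mat, 150 x 150 x 5 mm, fixed flat on the table between the two stands; x and y run along its sides, z up. The upper face is 5 mm above the table.
Mind the look-alikes: they are no part of the job. What is shaped like the stand but blue is not meant.

How it is judged (in metres and radians):
On the way:
1. the lantern is lifted upright (within 30 degrees), its underside at least 30 mm above the dish floor of its stand (z of lantern_center in the frame of stand above 0.178 m and angle between lantern_center's own z axis and vertical below 0.52 rad), for 0.2 s.
At the end, for the whole second after the job is handed in: The lantern stands at rest on the mat, upright within 10 degrees, its axis within 34 mm of the mat's centre along each side of the mat (whole base on the mat), and released; the handlamp is still upright (within 10 degrees) on its own stand, within 30 mm of where it was (x of lantern_center in the frame of mat_top between -0.034 and 0.034 m and y of lantern_center in the frame of mat_top between -0.034 and 0.034 m and z of lantern_center in the frame of mat_top between 0.082 and 0.096 m and angle between each of lantern_center, boxlamp_center's own z axis and vertical below 0.175 rad and linear speed of lantern below 0.02 m/s and distance of boxlamp_center from where it was at the start of the episode below 0.03 m); the robot touches nothing.
It fails at once if the handlamp is shifted by more than 30 mm or tipped by more than 20 degrees (distance of boxlamp_center from where it was at the start of the episode above 0.03 m or angle between boxlamp_center's own z axis and vertical above 0.35 rad).
It fails at once if the lantern is dropped: out of the fingers it moves faster than 0.5 m/s (a fall of about 13 mm) (contact force between the fingers and lantern below 0.05 N and linear speed of lantern above 0.5 m/s).
It also fails if it takes over 40 s, if anything falls off the work surface, if the arm or the gripper's body presses on something with over 40 N, if the wrist force passes 120 N, or if a joint passes its speed limit or range.

### The arm

A 6-joint arm with a two-finger parallel gripper is mounted at the origin on the work surface. World frame = base frame: x ahead of the robot, y to its left, z up, the work surface at z = 0. Lengths are in mm, angles in rad, forces in N, time in s.
With the tool pointing down it reaches from about 400 to 825 mm from the base axis. Payload 7 kg.
Tool frame: the origin (TCP) lies between the finger pads; the fingertips stand r.tcp_to_tips ahead of it and the grasp point (between the pads) lies 6 mm ahead of it (r.tcp_to_tips is the distance from the TCP to the fingertips, in mm); z points along the fingers, y is the line along which they close (so a half turn about z gives the same grasp; the last joint's range is limited). The gripper opens to 85 mm and grips with 20 to 120 N. Pads are 22 mm wide; open, the fingers measure 114 mm over their backs; the gripper's body (76 mm by 85 mm) begins 54 mm behind the grasp point. The pads swing forward as they close: fully open they stand 13 mm farther back than shut.
Start: joints at [1.494, 0.359, 0.012, 0, -1.224, -0.288], TCP at [240.822, 630.555, 256.302] pointing down, gripper open.
Joint ranges: [-3.07, 3.07], [-1.43, 2.12], [-1.02, 1.25], [-3.03, 1.67], [-3.05, -0], [-3.03, 3.03]. Speed limits (rad/s): [2.39, 2.39, 3.01, 3.14, 3.14, 3.14].

### API

Orientations are given as [roll, pitch, yaw] about the fixed x, y, z axes, in that order (R = Rz(yaw) Ry(pitch) Rx(roll)).
In Python, from workcell import r, eoat, solver, imaging, workorder, sensors gives the robot as it stands. Calls block until the motion is done:
- r.move_ptp(position, orientation): joint-space move of the TCP to a pose.
- r.move_linear(position, ori=None, feed=150): straight line of the TCP; ori=None keeps the orientation; feed is the mean speed in mm/s.
- r.move_j(angles): joint-space move.
- eoat.open_jaws() and eoat.grasp(force=None): open the fingers fully, or close them until they stop; force is the grip in N (None keeps the last).
- r.wait(seconds).
- solver.ik(position, orientation): joint angles nearest the present ones, or None.
- imaging.grab_frame(name): name is "scene" or "top" or "wrist"; returns a dict with "color" (480x640x3 uint8, red, green, blue), "vfov" (degrees; the focal length in pixels is half the picture's height over the tangent of half this angle, whatever the lens; pixels are square), "cx", "cy" (the principal point, pixels), "dist" ([k1, k2, p1, p2, k3] as OpenCV has them; the pictures are not rectified), "extrinsics" (4x4, takes a point from world to camera coordinates). Camera axes: x right, y up, looking along -z (the intrinsics and any distortion apply to the point x, -y, -z); pixel columns grow to the right and rows downward; lengths in mm; the calibration is good to about 2 mm. A picture is of the moment at which its call begins. There is no depth.
A pose or a line that the arm cannot do raises r.IKError and nothing moves.
- workorder.sign_off(): hands the job in; it is judged then, once.
Trained networks look in a picture, given as the dict that the camera call returned (one of the last four; its "shot" number tells which), for a name from the list of things; names that differ only in an ending like _2 or _b are one class to them, and where a whole thing is asked for, a point or a joint stands for the part that bears it (a point fixed in the world has none). Each returns a list of dicts, best first, with "p" (0 to 1); they miss things now and then, are a little off and sometimes report something else, mostly with a low value. They report only what shows in the picture. A call takes as long as a camera call. They do not tell look-alikes from the thing itself.
- imaging.spot_in(picture, target): "box" ([left, top, right, bottom] as shares, 0 to 1, of the picture: columns of its width, rows of its height, round what is visible of it).
- imaging.trace(picture, target): "region" (480x640 bool, what is visible of it) and "box" ([left, top, right, bottom] as shares, 0 to 1, of the picture: columns of its width, rows of its height, round what is visible of it).
- imaging.mark_of(picture, target): "at" ([column, row] as shares, 0 to 1, of the picture: columns of its width, rows of its height: a listed point, or the origin of a listed thing).
Readings, each from a call of its own:
- sensors.get_time(): time.
- sensors.get_joint_positions(): joint angles.
- sensors.get_qd(): joint speeds.
- sensors.get_joint_torque(): joint torques, N m.
- sensors.get_tcp_pos(): TCP position.
- sensors.get_tool_rot(): TCP orientation.
- sensors.get_ft_force(): force on the tool from outside, world axes, zero at the start.
- sensors.get_moment(): the same for the moment, N m.
- sensors.get_gripper_width(): opening from 0.0 (shut) to 1.0 (fully open).
- sensors.get_gripper_force(): force on a finger pad.
Only numpy, scipy, OpenCV 4.12 (cv2) and the standard library are available. Lean on these libraries where they do the work, as an engineer would, in place of code of your own. Each camera call takes 0.05 s, during which the arm holds its last target. There are 200 camera calls.

## Working session

There is one attempt and no reset: what is moved stays moved. The work goes in short steps, each a Python script; the robot and the scene stay as the last script left them, time stands still between calls to the robot, and variables do not carry over. Pictures are saved under pics/ and viewed, at most 10 in all, crops included, and the job is handed in when it is done.

```bash
mkdir -p pics; cat > h.py <<'E'
import numpy as np, cv2
from workcell import r, eoat, solver, imaging, workorder, sensors
def K(p):
    f=240/np.tan(np.radians(p["vfov"])/2); return np.array([[f,0,p["cx"]],[0,f,p["cy"]],[0,0,1]])
def ray(p,u,v):
    E=np.array(p["extrinsics"]); n=cv2.undistortPoints(np.array([[[u,v]]],float),K(p),np.array(p["dist"],float))[0,0]
    R=E[:3,:3]; return -R.T@E[:3,3], R.T@np.array([n[0],-n[1],-1.])
def at_z(p,u,v,z):
    o,d=ray(p,u,v); return o+d*(z-o[2])/d[2]
def tri(obs):
    A=np.zeros((3,3));b=np.zeros(3)
    for p,u,v in obs:
        o,d=ray(p,u,v); d/=np.linalg.norm(d); M=np.eye(3)-np.outer(d,d); A+=M;b+=M@o
    return np.linalg.solve(A,b)
def save(p,n): cv2.imwrite("pics/"+n,p["color"][:,:,::-1])
E
python3 - <<'E'
from h import *
P={}
for c in("scene","top"):
    p=P[c]=imaging.grab_frame(c); save(p,c+".png")
    for t in("lantern_center","stand","boxlamp_center","mat_top"):
        for m in imaging.mark_of(p,t)[:4]:
            u,v=m["at"][0]*640,m["at"][1]*480
            z={"lantern_center":148,"stand":0,"boxlamp_center":150,"mat_top":5}[t]
            print(c,t,round(m["p"],2),round(u),round(v),at_z(p,u,v,z).round())
cv2.imwrite("pics/both.png",cv2.resize(np.vstack([P["scene"]["color"],P["top"]["color"]])[:,:,::-1],(400,600)))
print(sensors.get_time(),r.tcp_to_tips)
E
```

```text
scene lantern_center 0.67 443 279 [593. 278. 148.]
scene stand 0.72 430 324 [588. 276.   0.]
scene stand 0.61 272 256 [ 491. -134.    0.]
scene boxlamp_center 0.76 168 225 [ 614. -330.  150.]
scene mat_top 0.83 338 284 [538.  51.   5.]
scene mat_top 0.18 430 324 [593. 276.   5.]
top lantern_center 0.66 156 193 [588. 279. 148.]
top stand 0.83 386 255 [ 498. -125.    0.]
top stand 0.57 181 208 [581. 276.   0.]
top boxlamp_center 0.82 522 191 [ 603. -336.  150.]
top mat_top 0.8 295 240 [524.  50.   5.]
0.5 25.0
```

View pics/scene.png

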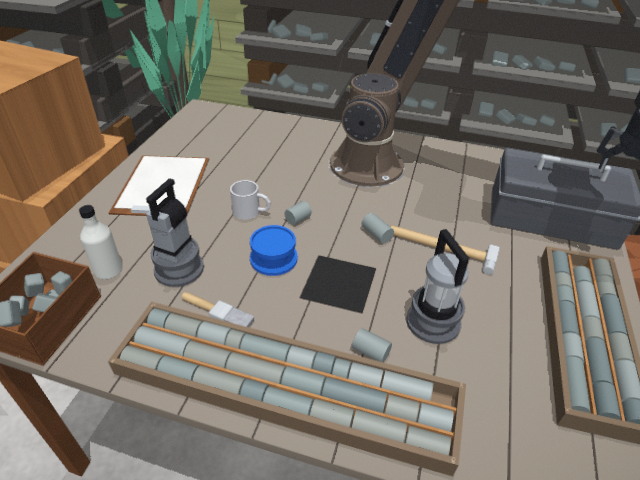

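View pics/top.png

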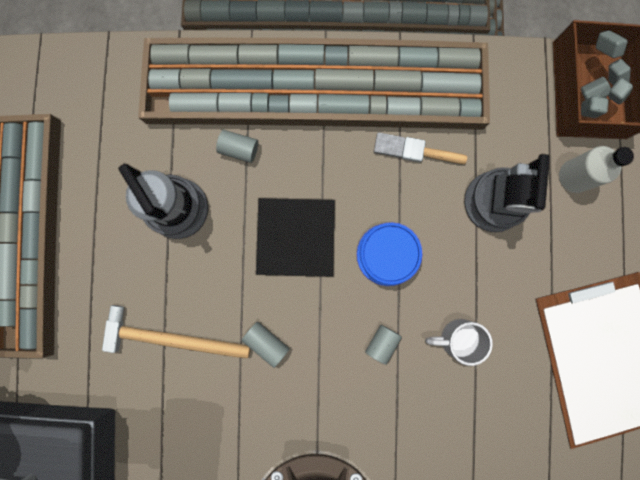

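The scene shows two candidates for the stand besides the handlamp's. The grey dish with the lantern is at scene (435,320), top (181,208). The blue dish is at scene (273,250), top (390,254), and it is the excluded look-alike. The lantern is at scene (443,279), top (156,193), and has a round body with a clear middle. The handlamp is at scene (168,225). The mat is at top (295,237). I'll confirm with an enlarged crop and measure the handle and mat.

```bash
python3 - <<'E'
from h import *
p=imaging.grab_frame("top"); s=imaging.grab_frame("scene")
a=cv2.resize(p["color"][150:250,100:220],None,fx=5,fy=5,interpolation=cv2.INTER_CUBIC)
cv2.imwrite("pics/crop.png",a[:,:,::-1])
b=cv2.resize(s["color"][225:345,390:490],None,fx=5,fy=5,interpolation=cv2.INTER_CUBIC)
cv2.imwrite("pics/crop2.png",b[:,:,::-1])
for q,n in((p,"top"),(s,"scene")):
    m=imaging.trace(q,"mat_top")
    m=[x for x in m if x["p"]>.3]
    c=cv2.findContours(m[0]["region"].astype(np.uint8),0,2)[0]; c=max(c,key=cv2.contourArea).reshape(-1,2)
    w=np.array([at_z(q,u,v,5)[:2] for u,v in c],np.float32); print(n,m[0]["p"],cv2.minAreaRect(w))
E
```

```text
top 0.68 ((530.2427368164062, 50.5301513671875), (149.96014404296875, 149.7572479248047), 89.8289566040039)
scene 0.64 ((532.6817626953125, 50.33740234375), (151.48085021972656, 153.3038330078125), 89.51022338867188)
```

View pics/crop.png

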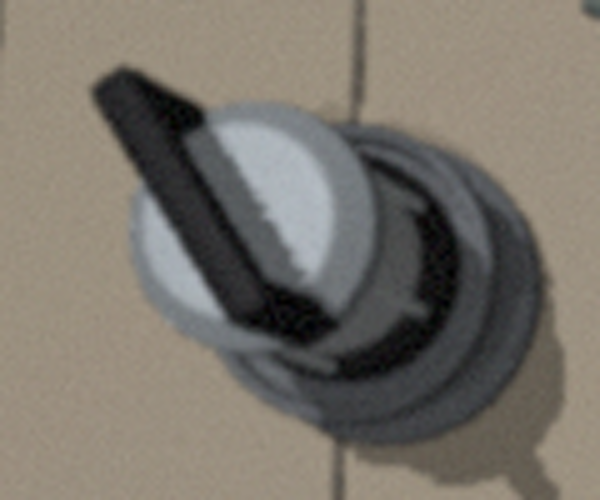

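View pics/crop2.png

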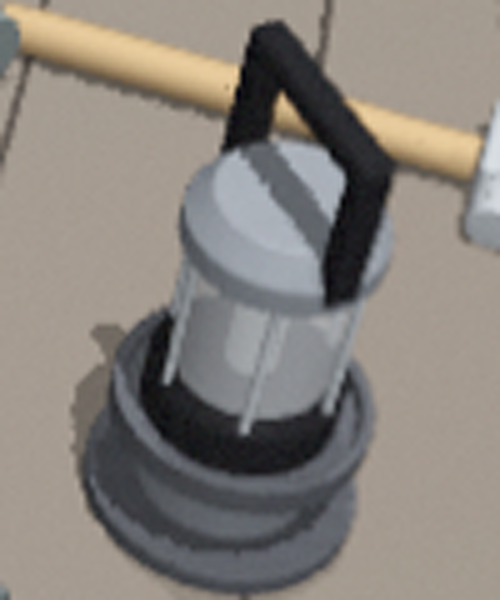

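The crops confirm it: a round clear lantern on a grey stand. The top face of its handle runs from top-image pixel (122,166) to (150,211). Next I'll hover over it and refine with the wrist camera.

```bash
python3 - <<'E'
from h import *
p=imaging.grab_frame("top"); s=imaging.grab_frame("scene")
a=at_z(p,122.2,166.4,238);b=at_z(p,150.4,211.4,238)
print("top",a.round(1),b.round(1),np.linalg.norm(a-b))
c=(a+b)/2; d=a-b; yaw=np.arctan2(d[1],d[0]); print(c,yaw)
q0=np.array(sensors.get_joint_positions()); best=None
for k in(-1,0,1):
    y=yaw+k*np.pi; q=solver.ik([c[0],c[1],330],[np.pi,0,y])
    print(y,None if q is None else np.round(q,2))
    if q is not None and (best is None or abs(np.array(q)-q0).max()<best[0]): best=(abs(np.array(q)-q0).max(),y)
y=best[1]
r.move_linear([240.8,630.5,340])
r.move_ptp([c[0],c[1],340],[np.pi,0,y])
w=imaging.grab_frame("wrist"); save(w,"wrist.png")
print(sensors.get_time(),sensors.get_tcp_pos(),sensors.get_tool_rot())
def proj(p,X):
    E=np.array(p["extrinsics"]);x=E[:3,:3]@X+E[:3,3]; x=np.array([x[0],-x[1],-x[2]])
    return cv2.projectPoints(x[None],np.zeros(3),np.zeros(3),K(p),np.array(p["dist"],float))[0].ravel()
print("wrist expected",proj(w,a),proj(w,b))
E
```

```text
top [614.7 302.7 238. ] [546.4 254.7 238. ] 83.48513831298936
[580.53437465 278.70523419 238.        ] 0.6134685438188378
-2.5281241097709555 [ 0.75  0.27  0.06 -0.   -1.35 -1.71]
0.6134685438188378 [ 0.75  0.27  0.06  0.   -1.35  1.43]
3.7550611974086308 [ 0.75  0.27  0.06 -0.   -1.35 -1.71]
3.3417 [580.20366268 279.53071263 339.82392427] [ 3.14149426e+00 -1.83488317e-04 -2.52633929e+00]
wrist expected [318.41231068 305.5628502 ] [318.38865527 182.2573173 ]
```

View pics/wrist.png

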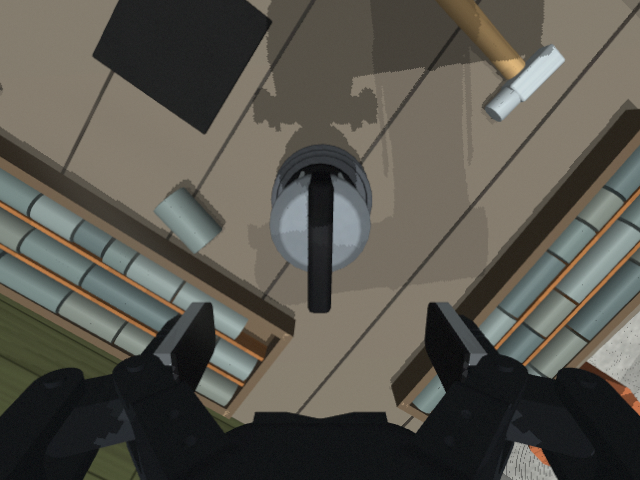

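The wrist picture shows the bar from (319,312) to (321,178), within about 1 mm of the prediction. The next step is to descend, grip and lift.

```bash
python3 - <<'E'
from h import *
c=np.array([580.5,278.7]); 
r.move_linear([*c,235],feed=80)
print(sensors.get_ft_force())
eoat.grasp(60); print(sensors.get_gripper_width(),sensors.get_gripper_force(),sensors.get_ft_force())
r.move_linear([*c,245],feed=40)
r.move_linear([*c,300],feed=80); r.wait(.4)
print(sensors.get_time(),sensors.get_tcp_pos(),sensors.get_gripper_width(),sensors.get_gripper_force(),sensors.get_ft_force())
r.move_linear([531.5,50.4,300],feed=120); r.wait(.3)
r.move_linear([531.5,50.4,205],feed=80); r.wait(.3)
s=imaging.grab_frame("scene"); save(s,"s2.png"); t=imaging.grab_frame("top")
cv2.imwrite("pics/c3.png",np.hstack([cv2.resize(q["color"][a:a+180,b:b+160],None,fx=2.5,fy=2.5) for q,a,b in((s,150,260),(t,130,215))])[:,:,::-1])
for q in(s,t):
    m=imaging.mark_of(q,"lantern_center"); print([(x["p"],at_z(q,x["at"][0]*640,x["at"][1]*480,118).round(1)) for x in m[:2]])
print(sensors.get_time(),sensors.get_tcp_pos(),sensors.get_gripper_width(),sensors.get_ft_force(),sensors.get_moment())
E
```

```text
[ 0.89291901 -0.35998333  0.00881173]
0.17815274785173665 59.09005880355835 [-1.35620366  0.95850491  1.50934857]
7.0917 [580.48225095 278.68491142 299.76938324] 0.17417701804771576 58.45599889755249 [-0.65565893 -0.40546551 -4.49291765]
[(0.72, array([ 580.1, -351.7,  118. ])), (0.61, array([544.4,  54.2, 118. ]))]
[]
11.3167 [531.50782495  50.38091035 205.04066007] 0.17408484052000966 [-0.84370504 -0.55229671 -4.89019736] [ 0.03243649 -0.0071698   0.05042742]
```

View pics/c3.png

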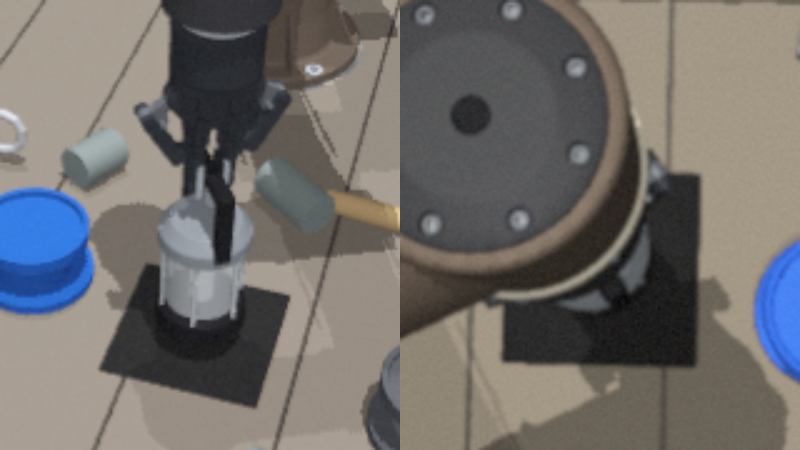

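The lantern hangs upright in the fingers above the mat: its base is at crop (200,330) and the mat centre is near (200,335). I'll lower it until it touches, then release.

```bash
python3 - <<'E'
from h import *
x,y=529.5,50
r.move_linear([x,y,187],feed=40); r.wait(.3); f0=sensors.get_ft_force()[2]
z=187; print(f0)
while z>176:
    z-=1; r.move_linear([x,y,z],feed=15); r.wait(.1); f=sensors.get_ft_force()[2]; print(z,round(f,2))
    if f-f0>3.5: break
eoat.open_jaws(); r.wait(.3)
r.move_linear([x,y,330],feed=100); 
print(sensors.get_time(),sensors.get_gripper_width(),sensors.get_ft_force())
q=np.array(sensors.get_joint_positions()); q[0]+=.8; r.move_j(list(q)); r.wait(.2)
P=[imaging.grab_frame("scene"),imaging.grab_frame("top")]
for p in P:
    for n,h in(("lantern_center",95),("boxlamp_center",150.5)):
        m=imaging.mark_of(p,n); print(n,[(k["p"],at_z(p,k["at"][0]*640,k["at"][1]*480,h).round(1)) for k in m[:2]])
cv2.imwrite("pics/fin.png",np.hstack([cv2.resize(q["color"],(400,300)) for q in P])[:,:,::-1]); print(sensors.get_time())
E
```

```text
-3.8502214725161337
186 -4.0
185 -5.02
184 -4.21
183 -4.79
182 -2.14
181 6.24
16.9417 1.0025110387693241 [-0.62128113  0.40625022  0.11196298]
lantern_center [(0.85, array([546. ,  58.4,  95. ]))]
boxlamp_center [(0.86, array([ 611.9, -338.3,  150.5]))]
lantern_center []
boxlamp_center [(0.82, array([ 603.2, -334.2,  150.5]))]
18.975
```

View pics/fin.png

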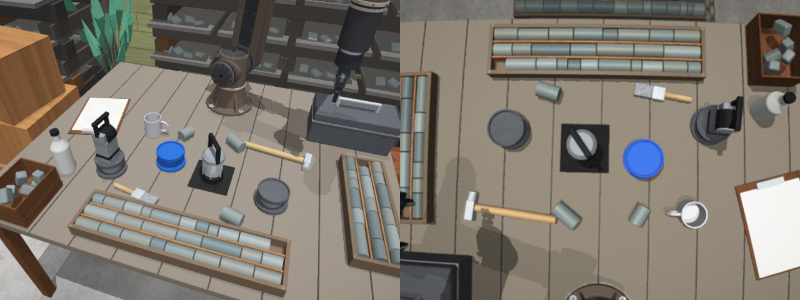

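The lantern stands upright on the mat, at left picture (213,165) and right picture (582,146). The handlamp is unmoved at (105,150). I'll take one enlarged crop to check centring before handing in.

```bash
python3 - <<'E'
from h import *
p=imaging.grab_frame("top")
cv2.imwrite("pics/fc.png",cv2.resize(p["color"][180:290,240:350],None,fx=5,fy=5,interpolation=cv2.INTER_CUBIC)[:,:,::-1])
def proj(p,X):
    E=np.array(p["extrinsics"]);x=E[:3,:3]@np.array(X)+E[:3,3]; x=np.array([x[0],-x[1],-x[2]])
    return cv2.projectPoints(x[None],np.zeros(3),np.zeros(3),K(p),np.array(p["dist"],float))[0].ravel()
for z in(185,5,40): print(z,(proj(p,[529.5,50,z])-[240,180])*5)
print(sensors.get_ft_force(),sensors.get_tcp_pos())
E
```

```text
185 [241.88240854 242.27340113]
5 [278.6174628  283.11461207]
40 [272.52851496 276.3461863 ]
[ 0.11194713 -0.41946373  1.11928182] [332.98178285 414.42448397 329.3347206 ]
```

View pics/fc.png

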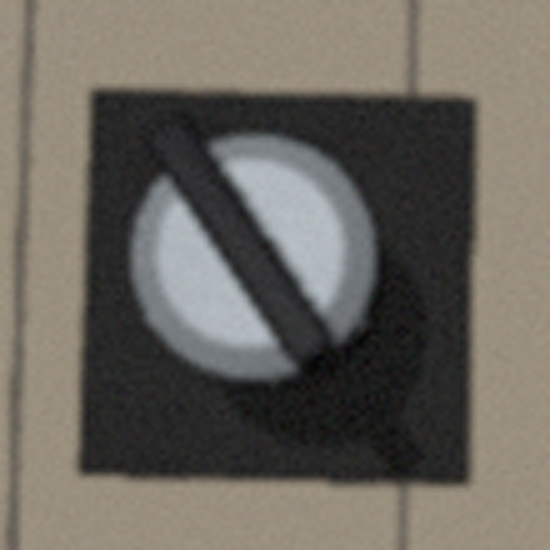

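The cap centre is at crop (254,257), where a lantern on the mat's centre should show it at about (254,256). It is centred, so I'm handing in.

```bash
python3 -c "
from h import *
print(workorder.sign_off(),sensors.get_time())"
```

```text
the job is handed in; nothing more can be done
the job is handed in; nothing more can be done
```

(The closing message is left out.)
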